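# Rank the check weights on the weight rail

## Robot

A 6-joint arm with a two-finger parallel gripper is mounted at the origin on a cart in front of the work surface, level with it; the furniture and walls round the work are solid. World frame = base frame: x ahead of the robot, y to its left, z up, the work surface at z = 0. Lengths are in mm, angles in rad, forces in N, time in s.
With the tool pointing down it reaches from about 350 to 925 mm from the base axis. Payload 6.4 kg.
Tool frame: the origin (TCP) lies on the centre line of the jaws, within the pads' length; the fingertips stand 17 mm ahead of it and the grasp point (between the pads) lies 2 mm behind it; z points along the fingers, y is the line along which they close (so a half turn about z gives the same grasp; the last joint's range is limited). The gripper opens to 85 mm and grips with 20 to 120 N. Pads are 22 mm wide; open, the fingers measure 114 mm over their backs; the gripper's body (76 mm by 85 mm) begins 54 mm behind the grasp point. The pads swing forward as they close: fully open they stand 13 mm farther back than shut.
Start: joints at [-1.497, 0.245, 1.558, -0, 1.339, -0.174], TCP at [159.431, -630.156, 248.29] pointing down, gripper open.
Joint ranges: [-3.13, 3.13], [-1.02, 2.26], [0.13, 2.54], [-0.95, 4.09], [0.21, 2.88], [-2.74, 2.74]. Speed limits (rad/s): [2.57, 2.57, 3.14, 3.14, 3.14, 3.14].

## Interface

Orientations are given as a unit quaternion [w, x, y, z].
In Python, from rig import r, eoat, ik, cams gives the robot as it stands. Calls block until the motion is done:
- r.move_pose(position, orientation): joint-space move of the TCP to a pose.
- r.move_straight(position, rot=None, velocity=150): straight line of the TCP; rot=None keeps the orientation; velocity is the mean speed in mm/s.
- r.move_j(angles): joint-space move.
- eoat.command_gripper(opening, squeeze=None): opening from 0.0 (shut) to 1.0 (fully open); squeeze is the grip in N (None keeps the last); returns when the fingers have stopped.
- r.hold(seconds).
- ik(position, orientation): joint angles nearest the present ones, or None.
- cams.get_image(name): name is "scene" or "side" or "wrist"; returns a dict with "img" (400x640x3 uint8, red, green, blue), "depth" (400x640 float32, mm along the optical axis (not along the pixel's ray), 0 where there is no reading), "mtx" (3x3 intrinsics, pixels), "pose" (4x4, takes a point from camera to world coordinates). Camera axes: x right, y up, looking along -z (the intrinsics and any distortion apply to the point x, -y, -z); pixel columns grow to the right and rows downward; lengths in mm; the calibration is good to about 2 mm. A picture is of the moment at which its call begins.
A pose or a line that the arm cannot do raises r.MotionError and nothing moves.
- r.sign_off(): hands the job in; it is judged then, once.
Readings, each from a call of its own:
- r.get_t(): time.
- r.get_joint_pos(): joint angles.
- r.get_joint_velocities(): joint speeds.
- r.get_joint_efforts(): joint torques, N m.
- r.get_ee_pos(): TCP position.
- r.get_orientation(): TCP orientation.
- r.get_ft_force(): force on the tool from outside, world axes, zero at the start.
- r.get_torque(): the same for the moment, N m.
- r.get_finger_gap(): opening from 0.0 (shut) to 1.0 (fully open).
- r.get_grasp_force(): force on a finger pad.
Only numpy, scipy, OpenCV 4.12 (cv2) and the standard library are available. Lean on these libraries where they do the work, as an engineer would, in place of code of your own. Each camera call takes 0.05 s, during which the arm holds its last target. There are 200 camera calls.

## Task

Put the four steel check weights away on the wooden weight rail in order of size: one standing upright in the middle of each rubber pad, the smallest on the pad next to the raised brass end stop and rising to the largest at the other end. Do not knock any weight over on the way.

Things in the scene. Friction and masses are not known exactly. Their poses are not given: they have to be found in the camera images.
- weight_1: the smallest of the four check weights: a plain upright steel cylinder with a thin groove round it just below the top, 20 mm in diameter, 34 mm high, about 80 g; origin at the centre of its underside, z up along its axis; loose, stands on the bench
- weight_2: the second smallest of the four check weights: a plain upright steel cylinder with a thin groove round it just below the top, 28 mm in diameter, 46 mm high, about 200 g; origin at the centre of its underside, z up along its axis; loose, stands on the bench
- weight_3: the second largest of the four check weights: a plain upright steel cylinder with a thin groove round it just below the top, 36 mm in diameter, 58 mm high, about 400 g; origin at the centre of its underside, z up along its axis; loose, stands on the bench
- weight_4: the largest of the four check weights: a plain upright steel cylinder with a thin groove round it just below the top, 44 mm in diameter, 70 mm high, about 700 g; origin at the centre of its underside, z up along its axis; loose, stands on the bench
- rail: fixed dark wooden board lying flat on the bench, 76 mm wide (its x), 390 mm long (its y), 12 mm thick, with four round rubber pads in a row along its length and an end fitting across each end: a raised brass stop at one, a flat wooden strip 2 mm high at the other; origin at the centre of its underside, z up
- pad_a: one of four identical round black rubber pads fixed on the rail, 60 mm in diameter, 3 mm thick, centres 75 mm apart; this one is centred at rail y = -112.5 mm; origin at the centre of its underside (on the rail's top), so its top is 3 mm above the origin and 15 mm above the bench
- pad_b: one of four identical round black rubber pads fixed on the rail, 60 mm in diameter, 3 mm thick, centres 75 mm apart; this one is centred at rail y = -37.5 mm; origin at the centre of its underside (on the rail's top), so its top is 3 mm above the origin and 15 mm above the bench
- pad_c: one of four identical round black rubber pads fixed on the rail, 60 mm in diameter, 3 mm thick, centres 75 mm apart; this one is centred at rail y = +37.5 mm; origin at the centre of its underside (on the rail's top), so its top is 3 mm above the origin and 15 mm above the bench
- pad_d: one of four identical round black rubber pads fixed on the rail, 60 mm in diameter, 3 mm thick, centres 75 mm apart; this one is centred at rail y = +112.5 mm; origin at the centre of its underside (on the rail's top), so its top is 3 mm above the origin and 15 mm above the bench
- end_stop: raised brass bar with two small dark screw heads, 60 x 16 mm and 20 mm high, fixed across one end of the rail (at either end, differing from start to start), centred 64.5 mm from the centre of the nearest pad; origin at the centre of its underside (on the rail's top)
Mind the look-alikes: they are no part of the job. Leave any orange look-alike of the weight_4 alone.

How it is judged (in metres and radians):
At the end, for the whole second after the job is handed in: Counted from the brass end stop, the four pads carry the smallest, second smallest, second largest and largest weight; each stands on its pad, its axis within 12 mm of the pad's centre, upright within 0.08 rad, released and at rest (((horizontal distance between end_stop and pad_a below 0.1 m and horizontal distance between weight_1 and pad_a below 0.012 m and z of weight_1 in the frame of pad_a between 0.001 and 0.007 m and horizontal distance between weight_2 and pad_b below 0.012 m and z of weight_2 in the frame of pad_b between 0.001 and 0.007 m and horizontal distance between weight_3 and pad_c below 0.012 m and z of weight_3 in the frame of pad_c between 0.001 and 0.007 m and horizontal distance between weight_4 and pad_d below 0.012 m and z of weight_4 in the frame of pad_d between 0.001 and 0.007 m) or (horizontal distance between end_stop and pad_d below 0.1 m and horizontal distance between weight_1 and pad_d below 0.012 m and z of weight_1 in the frame of pad_d between 0.001 and 0.007 m and horizontal distance between weight_2 and pad_c below 0.012 m and z of weight_2 in the frame of pad_c between 0.001 and 0.007 m and horizontal distance between weight_3 and pad_b below 0.012 m and z of weight_3 in the frame of pad_b between 0.001 and 0.007 m and horizontal distance between weight_4 and pad_a below 0.012 m and z of weight_4 in the frame of pad_a between 0.001 and 0.007 m)) and angle between each of weight_1, weight_2, weight_3, weight_4's own z axis and vertical below 0.08 rad and linear speed of each of weight_1, weight_2, weight_3, weight_4 below 0.02 m/s); the robot touches nothing.
It fails at once if a weight is knocked over (tilted more than 0.7 rad) (angle between any of weight_1, weight_2, weight_3, weight_4's own z axis and vertical above 0.7 rad).
It also fails if it takes over 96 s, if anything falls off the work surface, if the arm or the gripper's body presses on something with over 40 N, if the wrist force passes 120 N, or if a joint passes its speed limit or range.

## Working session

There is one attempt and no reset: what is moved stays moved. The work goes in short steps, each a Python script; the robot and the scene stay as the last script left them, time stands still between calls to the robot, and variables do not carry over. Pictures are saved under pics/ and viewed, at most 14 in all, crops included, and the job is handed in when it is done.

```bash
mkdir -p pics; ls; python3 - <<'E'
from rig import r,cams
import cv2,numpy as np
ims=[]
for n in("scene","side"):
    d=cams.get_image(n); np.savez(n+".npz",**d); cv2.imwrite(f"pics/{n}0.png",d["img"][:,:,::-1]); print(n,d["pose"].round(3).tolist(),d["mtx"].tolist(),[k for k in d])
print(r.get_t(),r.get_orientation())
E
```

```text
pics
scene [[-0.559, 0.417, -0.717, -391.926], [-0.829, -0.29, 0.478, 641.269], [-0.009, 0.862, 0.508, 700.927], [0.0, 0.0, 0.0, 1.0]] [[491.1212341616936, 0.0, 313.75640485523127], [0.0, 491.1212341616936, 210.34445971558145], [0.0, 0.0, 1.0]] ['img', 'depth', 'mtx', 'pose']
side [[-0.918, 0.282, -0.28, 254.642], [-0.397, -0.62, 0.677, 726.196], [0.017, 0.732, 0.681, 735.39], [0.0, 0.0, 0.0, 1.0]] [[442.35983161819314, 0.0, 322.85672028490296], [0.0, 442.35983161819314, 197.2039390796845], [0.0, 0.0, 1.0]] ['img', 'depth', 'mtx', 'pose']
0.1 [-8.83261116e-04  9.92333267e-01  1.23587636e-01  5.17253304e-05]
```

View pics/scene0.png

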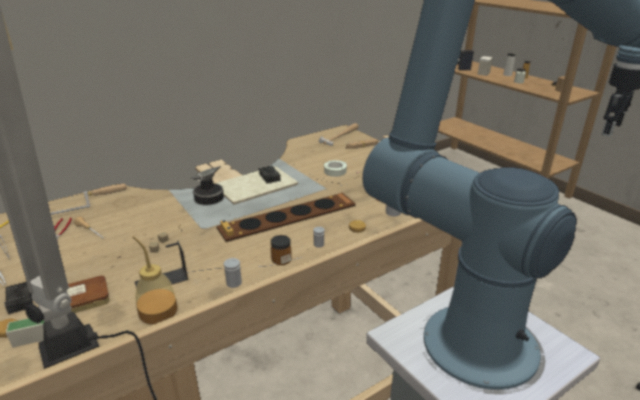

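View pics/side0.png

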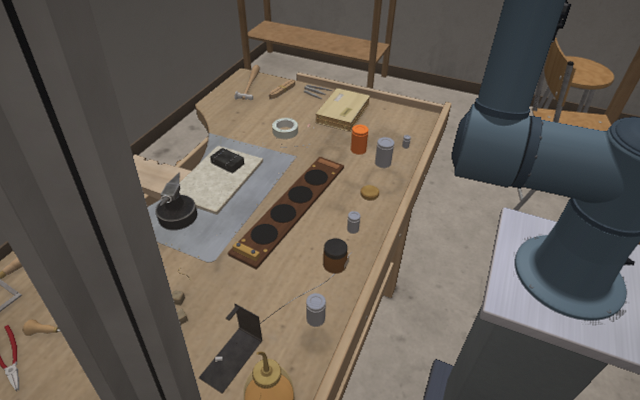

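The side view shows four grey cylinders at (316,310), (354,222), (384,152) and (406,142). The orange look-alike is at (360,139). The rail has its brass stop at the near end (248,250) and the plain wooden strip at the far end (328,163). I'll measure these and enlarge a crop.

```bash
cat > vis.py <<'E'
import numpy as np,cv2
def cloud(d):
    K=d["mtx"];Z=d["depth"].astype(float);v,u=np.mgrid[:400,:640]
    p=np.stack([(u-K[0,2])/K[0,0]*Z,-(v-K[1,2])/K[1,1]*Z,-Z,np.ones_like(Z)],-1)
    w=(p@d["pose"].T)[...,:3]; w[Z<=0]=np.nan; return w
def top(w,u,v,n=18):
    s=w[max(v-n,0):v+n,max(u-n,0):u+n].reshape(-1,3); s=s[~np.isnan(s[:,0])]
    c=w[v-2:v+3,u-2:u+3].reshape(-1,3); c=np.nanmedian(c,0)
    s=s[np.linalg.norm(s[:,:2]-c[:2],axis=1)<45]; s=s[s[:,2]>8]
    h=np.percentile(s[:,2],90); t=s[s[:,2]>h-4].astype(np.float32)
    (cx,cy),rad=cv2.minEnclosingCircle(t[:,:2].copy())
    return h,t[:,:2].mean(0).round(1),(round(cx,1),round(cy,1),round(rad,1)),len(t)
E
python3 - <<'E'
import numpy as np,cv2
from vis import *
d=dict(np.load("side.npz"));w=cloud(d)
for u,v in[(316,310),(354,222),(384,152),(406,142),(360,139),(335,255)]: print(u,v,top(w,u,v))
for u,v in[(264,234),(283,213),(301,194),(317,177),(248,250),(328,163),(300,300),(380,210)]: print(u,v,w[v,u].round(1))
im=d["img"][:,:,::-1]
cv2.imwrite("pics/crop1.png",cv2.resize(im[120:340,220:430],None,fx=2.7,fy=2.7,interpolation=cv2.INTER_CUBIC))
E
```

```text
316 310 (np.float64(57.104922831352155), array([437.5, 309.9], dtype=float32), (438.3, 308.9, 18.9), 269)
354 222 (np.float64(44.71755871057242), array([454.3,  65.6], dtype=float32), (454.5, 64.4, 14.9), 98)
384 152 (np.float64(67.99034120602329), array([ 465.8, -193.6], dtype=float32), (465.0, -195.8, 23.5), 145)
406 142 (np.float64(30.80188300481501), array([ 431.5, -293.1], dtype=float32), (432.1, -293.3, 11.1), 31)
360 139 (np.float64(68.07690180182405), array([ 546.1, -222.1], dtype=float32), (546.4, -222.6, 23.9), 125)
335 255 (np.float64(56.71742889255241), array([453.2, 176.5], dtype=float32), (452.9, 175.1, 25.0), 343)
264 234 [623.  169.8  12.3]
283 213 [614.8  94.5  12.4]
301 194 [604.9  18.9  12.6]
317 177 [596.4 -57.1  10.7]
248 250 [623.  235.4  28.9]
328 163 [ 592.  -118.1   13.1]
300 300 [482.  282.2  -3. ]
380 210 [416.5 -22.   -1.8]
```

View pics/crop1.png

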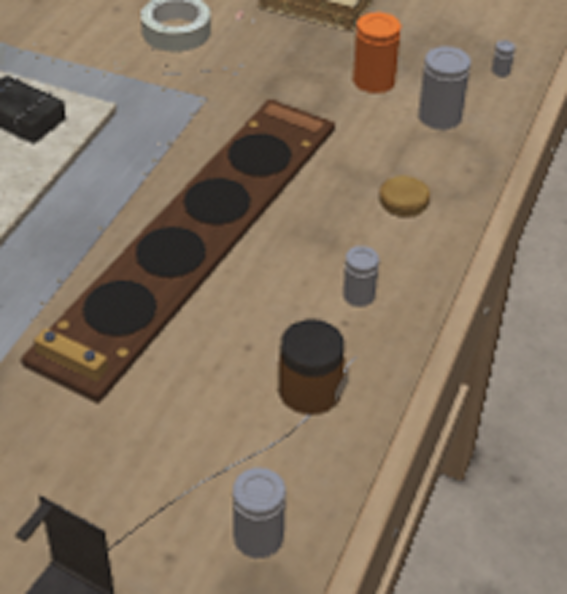

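The crop confirms the grey weights as follows: w3 at side (316,310), h 57; w2 at (354,222), h 45; w4 at (384,152), h 68; w1 at (406,142), h 31. The heights match the description. The orange cylinder (360,139) is the look-alike and stays where it is. The brass stop with its two screws is at the +y end. I'll go over the rail and refine with the wrist camera.

```bash
cat >> vis.py <<'E'
def pads(d,w,lim=60):
    g=d["img"].max(2)
    m=((g<lim)&(np.abs(w[...,2]-13)<9)&(w[...,0]>540)&(w[...,0]<690)&(w[...,1]>-130)&(w[...,1]<240)).astype(np.uint8)
    m=cv2.morphologyEx(m,cv2.MORPH_OPEN,np.ones((3,3)))
    n,L,S,C=cv2.connectedComponentsWithStats(m); o=[]
    for i in range(1,n):
        if S[i,4]>150:
            p=w[L==i]; c,rad=cv2.minEnclosingCircle(p[:,:2].astype(np.float32).copy())
            o.append((p.mean(0).round(1).tolist(),np.round(c,1).tolist(),round(rad,1),int(S[i,4])))
    return o
E
cat > mv.py <<'E'
from rig import r,eoat,ik,cams
import numpy as np
from scipy.spatial.transform import Rotation as R
def q(yaw): # tool down, tool y axis at angle yaw in world xy
    y=np.array([np.cos(yaw),np.sin(yaw),0]);z=np.array([0,0,-1.]);x=np.cross(y,z)
    a=R.from_matrix(np.c_[x,y,z]).as_quat(); return np.array([a[3],*a[:3]])
def yawbest(yaw,p):
    c=[(abs(j[5]),y,j) for y in(yaw,yaw+np.pi) if (j:=ik(p,q(y))) is not None]
    return min(c)[1]
E
python3 - <<'E'
import numpy as np,cv2
from vis import *
from mv import *
d=dict(np.load("side.npz"))
for o in pads(d,cloud(d)): print(o)
p=[560,50,330]; y=yawbest(-0.117,p); print(y)
r.move_pose(p,q(y))
d=cams.get_image("wrist"); np.savez("w1.npz",**d); cv2.imwrite("pics/w1.png",d["img"][:,:,::-1])
print(r.get_t(),r.get_joint_pos(),d["pose"].round(2).tolist())
for o in pads(d,cloud(d)): print(o)
E
```

```text
([598.2, -53.7, 12.9], [598.6, -56.3], 33.5, 283)
([607.0, 20.3, 12.8], [606.1, 18.5], 32.3, 324)
([614.9, 94.8, 12.9], [615.5, 92.5], 31.9, 381)
([623.2, 169.7, 13.0], [623.3, 166.9], 32.3, 436)
-0.117
2.9417 [-1.13708890e-01 -1.81970993e-02  1.69532805e+00 -1.13408179e-04
  1.46470776e+00  4.42345975e-03] [[0.99, 0.11, 0.03, 568.5], [-0.12, 0.96, 0.27, 119.14], [-0.0, -0.27, 0.96, 455.35], [0.0, 0.0, 0.0, 1.0]]
([624.5, 168.8, 15.1], [624.6, 168.7], 29.9, 2162)
([616.1, 94.4, 15.0], [616.4, 94.1], 29.8, 1852)
([608.0, 20.2, 14.9], [608.0, 19.3], 29.7, 1613)
([599.5, -54.2, 14.8], [599.4, -54.8], 29.4, 1424)
```

View pics/w1.png

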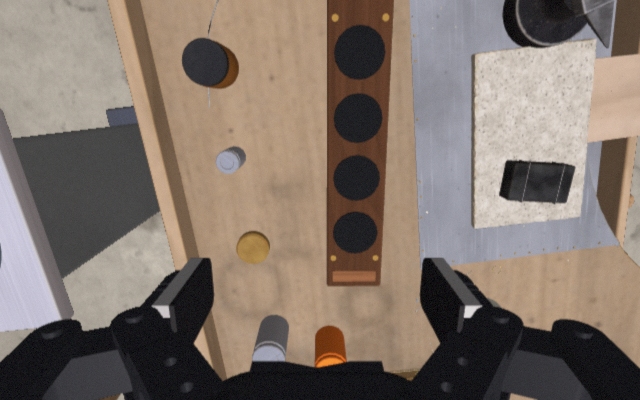

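The wrist view shows the four pads down the centre, at (360,52), (358,117), (356,177) and (355,232), with the stop end at the top. Its fits agree with the side camera to about 2 mm and have clean 30 mm radii. I'll start with w2, using a near look first.

```bash
cat > job.py <<'E'
from mv import *
from vis import *
YAW=-0.111
PAD={1:(624.5,168.9),2:(616.2,94.3),3:(607.9,19.8),4:(599.6,-54.7)}
W={1:(432,-293,20,34,21),2:(454.5,65,28,46,29),3:(438,309.5,36,58,36),4:(465.5,-195,44,70,42)}
def look(n,save=None):
    x,y,D,H,g=W[n]
    r.move_pose([x,y-65,230],q(YAW))
    d=cams.get_image("wrist");w=cloud(d)
    if save: cv2.imwrite(save,d["img"][:,:,::-1])
    m=(np.abs(w[...,2]-H)<4)&(np.hypot(w[...,0]-x,w[...,1]-y)<D/2+14)
    p=w[m][:,:2].astype(np.float32); c,rad=cv2.minEnclosingCircle(p.copy())
    print("look",n,p.mean(0),c,rad,len(p)); return np.array(c),rad
def pick(n,c):
    D,H,g=W[n][2:]
    op=min(1,(D+24)/85)
    eoat.command_gripper(op,60)
    r.move_pose([*c,H+60],q(YAW)); r.move_straight([*c,g],velocity=120)
    eoat.command_gripper(0,60)
    print("grip gap mm",r.get_finger_gap()*85,"force",r.get_grasp_force())
    r.move_straight([*c,180],velocity=200)
    print("lifted",r.get_finger_gap()*85,r.get_grasp_force(),r.get_ft_force(),r.get_t())
def place(n):
    D,H,g=W[n][2:];c=PAD[n]
    r.move_straight([*c,180],q(YAW),velocity=300)
    r.move_straight([*c,g+25],velocity=200); r.move_straight([*c,g+15.7],velocity=40)
    print("down",r.get_ft_force()); r.hold(.2)
    eoat.command_gripper(min(1,(D+24)/85)); r.hold(.2)
    r.move_straight([*c,g+H+40],velocity=200); print("placed",n,r.get_t())
E
python3 - <<'E'
from job import *
c,rad=look(2,"pics/l2.png")
if abs(rad-14)<2.5: pick(2,c)
E
```

```text
look 2 [454.9678    63.187054] (454.9967346191406, 63.017242431640625) 13.79186725616455 821
grip gap mm 26.50924035584208 force 58.76466751098633
lifted 26.335852020274352 59.093148708343506 [-0.16180783 -0.60393741 -2.71412708] 6.7417
```

```bash
python3 - <<'E'
from job import *
place(2)
r.move_straight([590,20,280],velocity=300)
d=cams.get_image("wrist");cv2.imwrite("pics/p2.png",d["img"][:,:,::-1]);w=cloud(d)
m=(np.abs(w[...,2]-61)<4)&(np.hypot(w[...,0]-PAD[2][0],w[...,1]-PAD[2][1])<35)
print(cv2.minEnclosingCircle(w[m][:,:2].astype(np.float32).copy()),m.sum())
E
```

```text
down [ 0.38631279  0.52409968 -1.38090181]
placed 2 9.875
((616.698486328125, 94.28621673583984), 13.853593826293945) 703
```

View pics/p2.png

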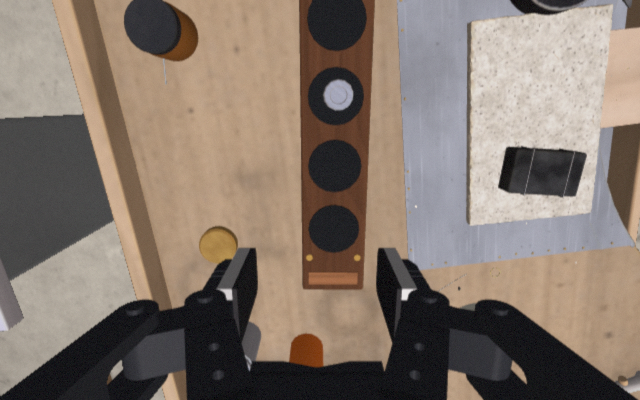

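Weight_2 stands upright at (338,95) in the middle of its pad, within 0.5 mm. Next are the other three, and each stops if its near look or grip is off.

```bash
python3 - <<'E'
from job import *
for n in (3,4,1):
    c,rad=look(n,f"pics/l{n}.png")
    if abs(rad-W[n][2]/2)>2.5: print("odd radius"); break
    pick(n,c)
    if abs(r.get_finger_gap()*85-W[n][2])>6: print("bad grip"); break
    place(n)
else:
    r.move_straight([560,20,330],velocity=300)
    d=cams.get_image("wrist");cv2.imwrite("pics/end.png",d["img"][:,:,::-1]);w=cloud(d)
    for n in W:
        m=(np.abs(w[...,2]-15-W[n][3])<4)&(np.hypot(w[...,0]-PAD[n][0],w[...,1]-PAD[n][1])<35)
        print(n,PAD[n],cv2.minEnclosingCircle(w[m][:,:2].astype(np.float32).copy()),m.sum())
    print(r.get_t())
E
```

```text
look 3 [438.0483 307.9218] (438.01104736328125, 307.6901550292969) 17.926525115966797 1485
grip gap mm 34.54454860749587 force 59.85595464706421
lifted 34.508688077062594 60.18193960189819 [-0.13777854 -0.60539525 -3.8638689 ] 14.6667
down [ 0.40256299 -0.10770164 -3.83159999]
placed 3 18.3833
look 4 [ 466.76834 -196.96786] (466.61041259765625, -197.41482543945312) 21.89260482788086 2428
grip gap mm 42.582702181142224 force 60.29427409172058
lifted 42.497738383210226 61.869328022003174 [-0.31607675  0.06722541 -7.67551321] 22.5333
down [-0.01640882  0.31697884 -5.77586762]
placed 4 25.825
look 1 [ 431.64185 -295.16888] (431.711669921875, -295.20513916015625) 9.872105598449707 387
grip gap mm 18.040592444548853 force 58.46592128276825
lifted 18.532566484376744 58.54174733161926 [-0.48135494  0.09885951 -0.04062335] 30.2667
down [1.43545633 1.03988177 1.6380749 ]
placed 1 34.5
1 (624.5, 168.9) ((625.2061767578125, 169.48089599609375), 10.099812507629395) 319
2 (616.2, 94.3) ((616.56396484375, 94.16144561767578), 13.882875442504883) 543
3 (607.9, 19.8) ((608.31005859375, 19.46074104309082), 17.888721466064453) 818
4 (599.6, -54.7) ((600.15966796875, -54.128265380859375), 21.955440521240234) 1124
35.65
```

View pics/end.png

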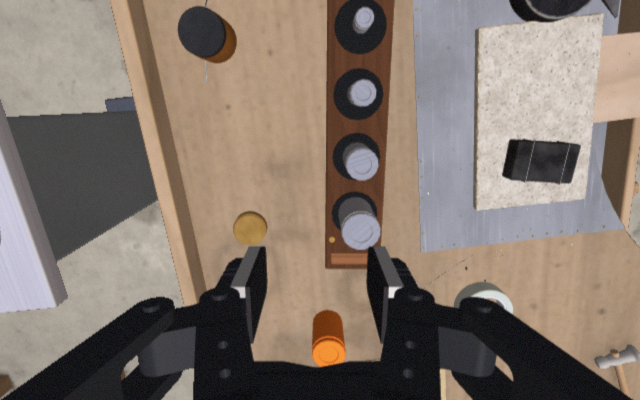

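The final view shows all four weights upright, from the smallest at (362,22) at the stop end to the largest at (358,225) by the wooden strip. All are within 1 mm of their pad centres, and the orange look-alike is untouched.

```bash
python3 -c "
from rig import r
print(r.sign_off())"
```

```text
the job is handed in; nothing more can be done
None
```

The job is handed in: all four weights stand upright on their pads, smallest at the brass stop to largest at the other end, each measured within about 1 mm of its pad centre, and the robot's clock read about 36 s at the last check (the hand-in returned no verdict).

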